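Wind up the lifting stand and balance the vee block on its domed head

ROBOT

A 7-joint arm with a two-finger parallel gripper is mounted at the origin on the work surface. World frame = base frame: x ahead of the robot, y to its left, z up, the work surface at z = 0. Lengths are in m, angles in rad, forces in N, time in s.
With the tool pointing down it reaches from about 0.425 to 0.925 m from the base axis. Payload 6.8 kg.
Tool frame: the origin (TCP) lies midway between the tips of the shut fingers; the grasp point (between the pads) lies 19 mm behind it; x points along the fingers, y is the direction in which the jaws open and shut, and the axes are right-handed (so a half turn about x gives the same grasp; the last joint's range is limited). The gripper opens to 85 mm and grips with 20 to 120 N. Pads are 22 mm wide; open, the fingers measure 114 mm over their backs; the gripper's body (76 mm by 85 mm) begins 54 mm behind the grasp point. The pads swing forward as they close: fully open they stand 13 mm farther back than shut.
Start: joints at [1.102, 0.477, 0.022, 1.555, -0.011, 1.109, -0.083], TCP at [0.238, -0.632, 0.231] pointing down, gripper open.
Joint ranges: [-2.96, 2.96], [-0.34, 2.1], [-1.41, 1.46], [0.24, 2.44], [-1.37, 4.51], [0.17, 1.92], [-2.96, 2.96]. Speed limits (rad/s): [2.39, 2.39, 3.14, 3.14, 3.14, 3.14, 3.14].

INTERFACE

Orientations are given as a rotation vector (axis times angle).
In Python, from bench import r, viewer, nets gives the robot as it stands.
- The arm moves only by the shell command python3 -m pendant 'ROWS' [FORCE]. ROWS is JSON, one flat list of numbers, 5 for each row, row after row: the finger opening in mm, from 0 to 85.4, then the shift along the tool's x, y, z in mm, then the turn about the tool's x in rad. A call has 1 to 20 rows; each row shifts and turns the commanded pose from where the row before left it, along the tool's axes as they then stand; what a row does not reach is not made up. A row lasts 1/8 s, in which the tool goes at most 62.5 mm and 10.7 degrees, less where a joint would pass 70% of its speed; a pose out of reach is approached as far as the arm can. A call with a gripper value outside its range is refused whole. The fingers move at their own pace and stop on an object; FORCE is the grip in N (left out, the last holds). Time passes only in rows, so rows that do not move let the fingers close. It gives the time, the measured TCP pose, the force and the opening at its end, in the units of the state.
- r.get_obs(): the state, without advancing time (a new reading comes with each control period).
- viewer.grab_frame(name): name is "side" or "top"; returns (picture, depth): 420x560x3 uint8, red, green, blue; 420x560 float32, m along the optical axis (not along the pixel's ray), 0 where there is no reading.
- viewer.calibration(name): a dict with "mtx" (3x3 intrinsics, pixels), "world_to_cam" (4x4, takes a point from world to camera coordinates). Camera axes: x right, y up, looking along -z (the intrinsics and any distortion apply to the point x, -y, -z); pixel columns grow to the right and rows downward; lengths in m; the calibration is good to about 2 mm. A picture is of the moment at which its call begins. calibration takes no time and is no camera call.
- r.hand_in(): hands the job in, once; it reports no verdict.
Trained networks look in the newest picture that a camera, given by its name, has taken for a name from the list of things; names that differ only in an ending like _2 or _b are one class to them, and where a whole thing is asked for, a point or a joint stands for the part that bears it (a point fixed in the world has none). Each returns a list of dicts, best first, with "score" (0 to 1); they miss things now and then, are a little off and sometimes report something else, mostly with a low value. They report only what shows in the picture. A call takes as long as a camera call. They do not tell look-alikes from the thing itself.
- nets.look_for(name, camera): "location" ([x, y, z] in m, in world coordinates, good to about 4 mm: the middle of the surface that is visible of it).
- nets.silhouettes(name, camera): "mask" (420x560 bool, what is visible of it).
The state is a dict: "clock": time; "joints": joint angles; "qvel": joint speeds; "tau": joint torques, N m; "tcp_pos": TCP position; "orientation": TCP orientation; "contact_force": force on the tool from outside, world axes, zero at the start; "moment": the same for the moment, N m; "grip_width": finger opening in m.
Only numpy, scipy, OpenCV 4.12 (cv2) and the standard library are available. Lean on these libraries where they do the work, as an engineer would, in place of code of your own. Each camera call takes 0.05 s, during which the arm holds its last target. There are 200 camera calls.

TASK

First wind the lifting stand's handwheel anticlockwise (seen from above), which raises the domed head, until the lug on the wheel's rim stands at the fixed pointer. Then take the steel vee block from its rest and balance it, vee upwards and level, centred on the domed head between the two cheeks, its long side running between the cheeks, set down gently and let go. Leave the wheel at its mark and the other things on the bench where they are.

Things in the scene. Friction and masses are not known exactly. Their poses are not given: they have to be found in the camera images.
- stand: Fixed grey lifting stand: base plate 130 (x) by 340 (y) by 20 high; origin at the centre of its underside, z up. Handwheel axis at y = -100, domed head axis at y = +100. Two upright cheeks, 50 (x) by 12 (y), top 175 above the bench, inner faces at y = 69 and 131 (62 apart), open towards -x and +x. Between wheel and head a gear tunnel 50 high and the pointer post.
- wheel (a joint): Angle of the handwheel about its upright axis, rad, growing anticlockwise seen from above. 0: the lug stands at the fixed pointer (the set mark). It starts 2.4 to 3.6 rad short of the mark (negative), between stops at -4.4 and +0.8; each rad raises the head 3.8 mm. It turns stiffly (about 0.22 N m) and stays where it is left.
- wheel_rim_centre (a point): On the wheel's axis, level with its rim's top (102 above the bench); axes turn with the wheel, lug along +y. Aluminium dish without spokes: upright rim, outer radius 70, inner 58, 40 deep outside, 34 inside down to a closed web; hub of radius 18 ends 14 below the rim's top. Pinch the rim from above, one finger inside; outside is free down to the base plate except by the pointer.
- wheel_lug (a point): Top of the lug, a steel block 14 by 12 by 8 high on top of the rim, at radius 64 from the wheel's axis.
- pointer (a point): Tip of the fixed steel pointer, outside the rim on the side towards the domed head, 76.5 from the wheel's axis; its top is 108 above the bench.
- dome_top (a point): Highest point of the domed steel head, in the middle of the dome. The head is 50 in diameter, crowned to a radius of 70. With the wheel at the mark it is 130 above the bench; before, 3.8 mm lower per rad. Its axes are parallel to the stand's.
- head: The domed head as a body; origin and axes as point dome_top.
- vee_block: Loose steel vee block, about 0.7 kg: 66 long (x) by 46 wide (y) by 46 high, with a vee groove 28 wide and 14 deep along x in its top; origin at the centre of its underside, z up. It starts in the rest, on whose floor it stands 8 above the bench.
- rest: Fixed dark steel rest that holds the vee block: floor plate 100 (x) by 50 (y) by 8 thick and, at both ends in x, walls 12 thick reaching 48 above the bench with their inner faces 72 apart, so the block can be gripped there only across its width (y). Origin at the centre of its underside.
- tray: Fixed aluminium tray of small parts, 150 (x) by 110 (y) by 45 high, origin at the centre of its underside; a bystander. The rest and the tray may stand on either side of the stand.
- spray_can: Blue can, radius 33, 190 high, stands upright; origin at the centre of its underside, z up. A bystander: leave it standing where it is.
- oil_flask: Green bell-shaped flask, radius 45 at the foot, 100 high, stands upright; origin at the centre of its underside, z up. A bystander: leave it standing where it is.
- cup: White plastic cup, radius 36, 85 high, stands upright; origin at the centre of its underside, z up. A bystander: leave it standing where it is.
- wrench: Steel wrench 180 long lying flat along its x; origin near its middle. A bystander: leave it.
- screwdriver: Screwdriver 200 long lying along its x; origin near its middle. A bystander: leave it.
- hammer: Hammer with a wooden handle, 220 long, lying along its x, its head about 90 wide; origin near its middle. A bystander: leave it.
Mind the look-alikes: they are no part of the job. What is meant by the vee_block is not blue or green, and is the larger of those in its own colour.

How it is judged:
By the outcome, as a careful person would: the job done as asked, in the order asked, and still so for the second after the job is handed in, with the robot touching nothing.
It also fails if it takes over 72 s, if anything falls off the work surface, if the arm or the gripper's body presses on something with over 40 N, if the wrist force passes 120 N, or if a joint passes its speed limit or range.

## Working session

There is one attempt and no reset: what is moved stays moved. The work goes in short steps, Python scripts to look and compute and a shell command to move; the robot and the scene stay as the last step left them, time stands still between calls to the robot, and variables do not carry over. Pictures are saved under pics/ and viewed, about 8 in all and at most 12, crops included, and the job is handed in when it is done.

```bash
mkdir -p pics; ls; cat > h.py <<'E'
import numpy as np,cv2
from bench import r,viewer,nets
from scipy.spatial.transform import Rotation as R
def grab(n,f=None):
    p,d=viewer.grab_frame(n)
    if f: cv2.imwrite('pics/'+f,p[:,:,::-1])
    return p,d
def world(n,d,mask=None):
    c=viewer.calibration(n);K=c['mtx'];T=np.linalg.inv(c['world_to_cam'])
    v,u=np.mgrid[0:420,0:560]
    P=np.stack([(u-K[0,2])/K[0,0]*d,-(v-K[1,2])/K[1,1]*d,-d],-1)
    W=P@T[:3,:3].T+T[:3,3]
    W[d==0]=np.nan
    return W
def pix(n,X):
    c=viewer.calibration(n);K=c['mtx'];X=np.atleast_2d(X)
    p=X@c['world_to_cam'][:3,:3].T+c['world_to_cam'][:3,3]
    return np.stack([K[0,0]*p[:,0]/-p[:,2]+K[0,2],K[1,1]*-p[:,1]/-p[:,2]+K[1,2]],-1)
E
python3 - <<'E'
from h import *
np.set_printoptions(precision=4,suppress=True)
for c in('top','side'):
    grab(c,c+'0.png')
    print(viewer.calibration(c))
    for n in('stand','wheel_lug','pointer','dome_top','wheel_rim_centre','vee_block','rest','tray'):
        print(c,n,[(round(x['score'],2),np.round(x['location'],3).tolist(),pix(c,x['location'])[0].astype(int).tolist()) for x in nets.look_for(n,c)])
o=r.get_obs();print(o); print(R.from_rotvec(o['orientation']).as_matrix())
a=cv2.imread('pics/top0.png');b=cv2.imread('pics/side0.png')
E
```

```text
pics
{'mtx': array([[537.2206,   0.    , 287.1876],
       [  0.    , 537.2206, 219.5561],
       [  0.    ,   0.    ,   1.    ]]), 'world_to_cam': array([[ 0.0015, -0.9998, -0.0177,  0.0706],
       [ 0.9926, -0.0006,  0.1216, -0.5738],
       [-0.1216, -0.0177,  0.9924, -1.658 ],
       [ 0.    ,  0.    ,  0.    ,  1.    ]])}
top stand [(0.76, [0.59, 0.043, 0.052], [296, 213]), (0.58, [0.75, 0.187, 0.046], [250, 164])]
top wheel_lug [(0.6, [0.614, -0.058, 0.069], [328, 205])]
top pointer [(0.86, [0.593, 0.04, 0.051], [296, 212])]
top dome_top [(0.75, [0.592, 0.145, 0.114], [262, 210])]
top wheel_rim_centre [(0.82, [0.611, -0.053, 0.069], [326, 206])]
top vee_block [(0.83, [0.484, 0.346, 0.05], [198, 247]), (0.7, [0.391, 0.401, 0.031], [181, 277]), (0.65, [0.372, 0.315, 0.03], [209, 283]), (0.61, [0.508, 0.455, 0.041], [164, 240])]
top rest [(0.73, [0.465, 0.335, 0.049], [202, 253])]
top tray [(0.81, [0.484, -0.332, 0.007], [414, 248]), (0.49, [0.676, 0.376, 0.022], [192, 188])]
{'mtx': array([[437.9769,   0.    , 275.5979],
       [  0.    , 437.9769, 216.2877],
       [  0.    ,  
[... 735 characters left out ...]
, 344])]
side rest [(0.67, [0.473, 0.364, 0.043], [298, 350])]
side tray [(0.69, [0.483, -0.33, 0.024], [320, 152])]
{'clock': 0.9, 'joints': array([ 1.1019,  0.477 ,  0.0224,  1.5554, -0.0115,  1.1093, -0.0831]), 'qvel': array([ 0.0004,  0.0014,  0.0005,  0.0001,  0.001 , -0.001 ,  0.0015]), 'tau': array([ -0.0005, -59.6313,   1.6065, -28.1548,   0.0126,   0.0015,
        -0.    ]), 'tcp_pos': array([ 0.2383, -0.6315,  0.2313]), 'orientation': array([ 2.0248,  0.3693, -2.0247]), 'contact_force': array([-0.3765, -0.247 ,  0.0186]), 'moment': array([-0.0078, -0.0516,  0.0269]), 'grip_width': 0.08554883009983312}
[[ 0.0001  0.353  -0.9356]
 [ 0.     -0.9356 -0.353 ]
 [-1.      0.     -0.0001]]
```

View both.

View pics/top0.png

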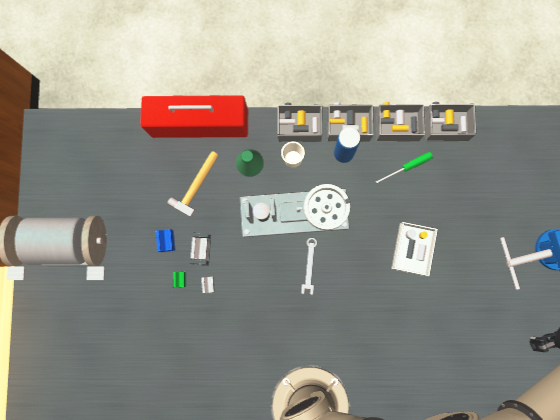

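View pics/side0.png

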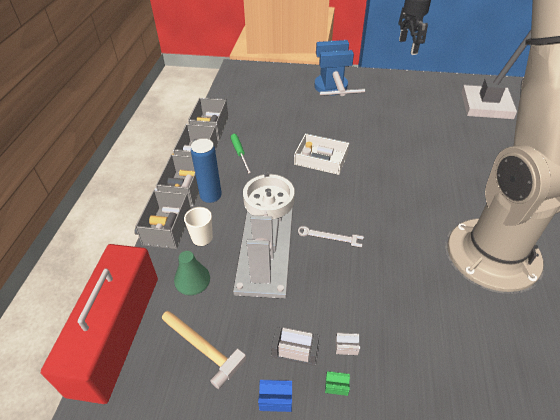

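```bash
cat >> h.py <<'E'
def rect(W,box,z0,z1):
    m=(W[...,0]>box[0])&(W[...,0]<box[1])&(W[...,1]>box[2])&(W[...,1]<box[3])&(W[...,2]>z0)&(W[...,2]<z1)
    q=W[m]
    (c,s,a)=cv2.minAreaRect((q[:,:2]*1000).astype(np.float32))
    return len(q),np.round(c,1),np.round(s,1),round(a,1),np.round(q.mean(0),4)
E
python3 - <<'E'
from h import *
from scipy.optimize import least_squares
np.set_printoptions(precision=4,suppress=True)
out=[]
for c,bx,bv in(('top',(235,180,120,65),(150,225,75,75)),('side',(225,165,85,140),(255,315,120,100))):
    p,d=grab(c);W=world(c,d)
    print(c,'bench z',np.nanmedian(W[250:270,230:290,2]) if c=='top' else np.nanmedian(W[300:330,390:430,2]))
    print('base',rect(W,(.5,.69,-.15,.26),.012,.028))
    print('cheeks',rect(W,(.5,.69,.06,.26),.167,.182))
    print('vee',rect(W,(.42,.54,.3,.4),.05,.062)); print('rest walls',rect(W,(.42,.54,.28,.42),.042,.0505))
    m=(W[...,2]>.092)&(W[...,2]<.107)&(np.hypot(W[...,0]-.611,W[...,1]+.053)<.09)
    q=W[m]
    f=least_squares(lambda t:np.clip(np.abs(np.hypot(q[:,0]-t[0],q[:,1]-t[1])-.064)-.006,0,1),[.611,-.053],loss='soft_l1',f_scale=.003)
    print('rim',len(q),f.x,np.median(q[:,2]))
    for b in(bx,bv):
        k=p[b[1]:b[1]+b[3],b[0]:b[0]+b[2],::-1]; s=min(390/b[2],290/b[3])
        k=cv2.resize(k,None,fx=s,fy=s,interpolation=cv2.INTER_CUBIC)
        o=np.zeros((295,395,3),np.uint8);o[:k.shape[0],:k.shape[1]]=k;out.append(o)
cv2.imwrite('pics/crop1.png',np.vstack([np.hstack(out[:2]),np.hstack(out[2:])]))
E
```

```text
top bench z -0.00010235606518016471
base (1730, array([579.8,  63.8]), array([169.3, 372.3]), 3.4, array([0.5863, 0.1022, 0.0197]))
cheeks (141, array([590.7, 148.6]), array([48.2, 86.2]), 4.5, array([0.5909, 0.1487, 0.1747]))
vee (203, array([483. , 344.7]), array([47.7, 94.1]), 88.5, array([0.4831, 0.3453, 0.0542]))
rest walls (217, array([483.4, 343.6]), array([50.4, 94.6]), 89.4, array([0.4849, 0.3448, 0.0466]))
rim 512 [ 0.6063 -0.049 ] 0.10110777138042215
side bench z -0.0004938057799240836
base (2296, array([597.5,  74.6]), array([130.2, 293.6]), 4.1, array([0.5868, 0.1214, 0.0197]))
cheeks (251, array([591.5, 150.1]), array([48. , 87.7]), 4.4, array([0.5913, 0.1525, 0.1732]))
vee (364, array([484.3, 346.4]), array([48.5, 94.1]), 87.1, array([0.484 , 0.3471, 0.0531]))
rest walls (533, array([484.2, 346.6]), array([51.2, 96.4]), 86.5, array([0.4834, 0.3479, 0.0468]))
rim 669 [ 0.6063 -0.0484] 0.10043815985487614
```

View pics/crop1.png

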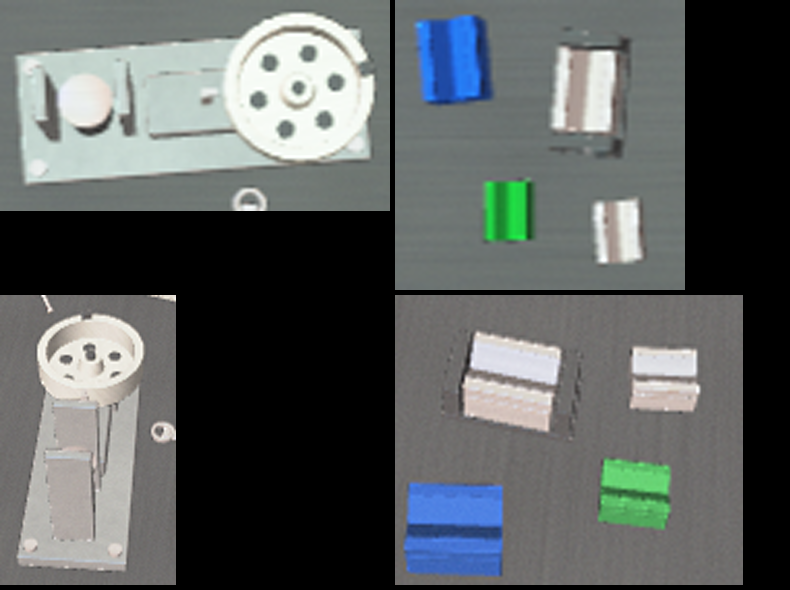

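```bash
python3 - <<'E'
from h import *
np.set_printoptions(precision=4,suppress=True)
C=np.array([.6063,-.0487])
for c in('top','side'):
    p,d=grab(c);W=world(c,d)
    m=(W[...,2]>.104)&(W[...,2]<.116)&(np.hypot(W[...,0]-C[0],W[...,1]-C[1])<.09)
    q=W[m];print(c,'lug pts',len(q),q.mean(0) if len(q) else '')
    for n in('spray_can','cup','oil_flask'):
        print(n,[(round(x['score'],2),np.round(x['location'],3).tolist()) for x in nets.look_for(n,c)][:2])
    # dark rim pixels
    for a in range(0,360,3):
        X=[C[0]+.064*np.cos(np.radians(a)),C[1]+.064*np.sin(np.radians(a)),.104]
        u,v=pix(c,X)[0].round().astype(int)
        g=p[v,u].mean()
        if g<150: print(a,int(g),W[v,u],end='; ')
    print()
E
```

```text
top lug pts 143 [ 0.6097 -0.0501  0.1065]
spray_can [(0.62, [0.777, -0.108, 0.184])]
cup [(0.62, [0.79, 0.046, 0.041])]
oil_flask [(0.57, [0.749, 0.185, 0.045])]
282 117 [ 0.6189 -0.1116  0.1039]; 285 116 [ 0.6211 -0.1111  0.1095]; 288 118 [ 0.6249 -0.1085  0.1049]; 291 131 [ 0.6269 -0.108   0.1115]; 
side lug pts 55 [ 0.611  -0.0483  0.1069]
spray_can [(0.91, [0.788, -0.091, 0.12]), (0.36, [0.612, -0.05, 0.08])]
cup [(0.71, [0.774, 0.064, 0.056]), (0.46, [0.475, 0.365, 0.041])]
oil_flask [(0.85, [0.755, 0.212, 0.045])]
279 82 [ 0.6161 -0.1066  0.1086]; 282 81 [ 0.6188 -0.106   0.1089]; 285 87 [ 0.6217 -0.1066  0.108 ]; 288 97 [ 0.6246 -0.1068  0.1075];
```

```bash
cat >> h.py <<'E'
def delta(x,y,z,psi):
    o=r.get_obs();M=R.from_rotvec(o['orientation']).as_matrix()
    d=M.T@((np.array([x,y,z])-o['tcp_pos'])*1000)
    p=np.arctan2(M[1,1],M[0,1])
    t=-(np.radians(psi)-p)
    print('shift mm',d.round(2),'turn',round((t+np.pi)%(2*np.pi)-np.pi,4),'psi',np.degrees(p).round(2),'tilt',M[2].round(4),'t',o['clock'],'F',o['contact_force'].round(1),'w',o['grip_width'],'j7',o['joints'][6].round(2),'pos',o['tcp_pos'].round(4))
E
python3 -c "
from h import *
delta(.558,-.0067,.20,-41)"
```

```text
shift mm [  31.31 -471.76 -519.69] turn -0.4944 psi -69.33 tilt [-1.  0. -0.] t 1.4 F [-0.2  0.4 -0.1] w 0.08537288537341967 j7 -0.08 pos [ 0.2383 -0.6316  0.2313]
```

```bash
python3 -m pendant '[50,0,-29.5,-32.5,0, 50,0,-29.5,-32.5,0, 50,0,-29.5,-32.5,0, 50,0,-29.5,-32.5,0, 50,0,-29.5,-32.5,0, 50,0,-29.5,-32.5,0, 50,0,-29.5,-32.5,0, 50,0,-29.5,-32.5,0, 50,0,-29.5,-32.5,0, 50,0,-29.5,-32.5,0, 50,0,-29.5,-32.5,0, 50,0,-29.5,-32.5,0, 50,0,-29.5,-32.5,0, 50,0,-29.5,-32.5,0, 50,0,-29.5,-32.5,0, 50,0,-29.5,-32.5,0]' 30
python3 -m pendant '[50,0,0,0,-0.1, 50,0,0,0,-0.1, 50,0,0,0,-0.1, 50,0,0,0,-0.1, 50,0,0,0,-0.095, 50,0,0,0,0, 50,0,0,0,0]'
python3 -c "
from h import *
delta(.558,-.0067,.14,-41)"
```

```text
clock: 3.4
tcp_pos: [0.5588, -0.0052, 0.2315]
orientation: [2.025, 0.369, -2.024]
contact_force: [0.7, 0.0, -1.0]
grip_width: 0.0502
clock: 4.28
tcp_pos: [0.5582, -0.0065, 0.2314]
orientation: [1.715, 0.78, -1.715]
contact_force: [-0.3, 0.8, -0.5]
grip_width: 0.0503
shift mm [ 9.135e+01 -3.000e-02  3.100e-01] turn -0.0014 psi -41.08 tilt [-1.e+00  1.e-04 -0.e+00] t 4.275 F [-0.3  0.8 -0.5] w 0.05034938053741733 j7 -0.95 pos [ 0.5582 -0.0065  0.2314]
```

```bash
python3 -m pendant '[50,30,0,0,0, 50,30,0,0,0, 50,30,0,0,0, 50,15,0,0,0, 50,15,0,0,0, 50,15,0,0,0, 50,10,0,0,0, 50,9,0,0,0, 50,0,0,0,0]' 30
python3 -m pendant '[30,0,0,0,0, 20,0,0,0,0, 14,0,0,0,0, 10,0,0,0,0, 8,0,0,0,0, 8,0,0,0,0]' 30
python3 -c "
from h import *
delta(.558,-.0067,.077,-41)
grab('top','a.png');grab('side','b.png')
a=cv2.imread('pics/a.png')[140:260,220:380];b=cv2.imread('pics/b.png')[130:250,200:360]
cv2.imwrite('pics/c2.png',cv2.resize(np.hstack([a,b]),None,fx=2.5,fy=2.5,interpolation=2))"
```

```text
clock: 5.4
tcp_pos: [0.5579, -0.0064, 0.0768]
orientation: [1.713, 0.782, -1.714]
contact_force: [-0.8, 0.7, 0.5]
grip_width: 0.0501
clock: 6.15
tcp_pos: [0.5595, -0.0086, 0.0781]
orientation: [1.716, 0.776, -1.713]
contact_force: [2.1, -4.4, 1.3]
grip_width: 0.0123
shift mm [ 1.14 -2.39 -0.4 ] turn -0.0024 psi -41.14 tilt [-1.0e+00  3.1e-03 -2.0e-04] t 6.15 F [ 2.1 -4.4  1.3] w 0.012259985202004739 j7 -1.05 pos [ 0.5595 -0.0086  0.0781]
```

View pics/c2.png

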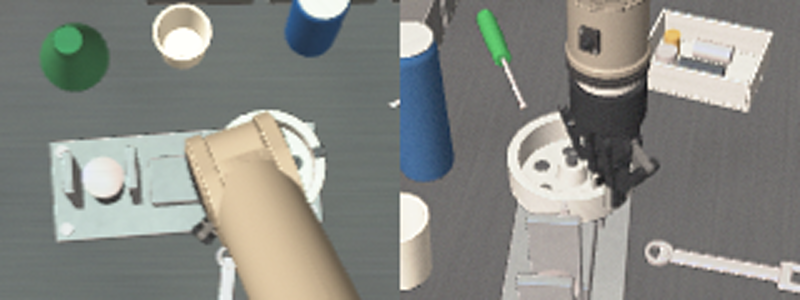

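```bash
python3 -m pendant '[8,0,2,0,0, 8,0,0.46,7.66,-0.12, 8,0,0.46,7.66,-0.12, 8,0,0.46,7.66,-0.12, 8,0,0.46,7.66,-0.12, 8,0,0.46,7.66,-0.12, 8,0,0.46,7.66,-0.12, 8,0,0.46,7.66,-0.12, 8,0,0.46,7.66,-0.12]' 40
python3 -c "
from h import *
a=np.radians(139+8*.12*57.2958)
delta(.6063+.064*np.cos(a),-.0487+.064*np.sin(a),.077,np.degrees(a)-180)"
```

```text
clock: 7.38
tcp_pos: [0.545, -0.0661, 0.0781]
orientation: [1.023, 1.317, -1.027]
contact_force: [-5.1, -1.2, 9.1]
grip_width: 0.012
shift mm [ 1.14 -0.34 -2.05] turn 0.003 psi 14.18 tilt [-1.     -0.0021  0.001 ] t 7.375 F [-5.1 -1.2  9.1] w 0.011972907830855325 j7 -0.12 pos [ 0.545  -0.0661  0.0781]
```

```bash
python3 -m pendant '[8,0,0.46,7.66,-0.12, 8,0,0.46,7.66,-0.12, 8,0,0.46,7.66,-0.12, 8,0,0.46,7.66,-0.12, 8,0,0.46,7.66,-0.12, 8,0,0.46,7.66,-0.12, 8,0,0.46,7.66,-0.12, 8,0,0.46,7.66,-0.12]' 40
python3 -m pendant '[8,0,0.46,7.66,-0.12, 8,0,0.46,7.66,-0.12, 8,0,0.46,7.66,-0.12, 8,0,0.46,7.66,-0.12, 8,0,0.46,7.66,-0.12, 8,0,0.46,7.66,-0.12, 8,0,0.46,7.66,-0.12]' 40
cat >> h.py <<'E'
def lug(C=(.6063,-.0487),show=True):
    for c in('top','side'):
        p,d=grab(c,'l_%s.png'%c);W=world(c,d)
        hits=[]
        for a in range(0,360,1):
            X=[C[0]+.064*np.cos(np.radians(a)),C[1]+.064*np.sin(np.radians(a)),.110]
            u,v=pix(c,X)[0].round().astype(int)
            hits.append(p[v,u].mean())
        h=np.array(hits);print(c,'dark',[(i,int(h[i])) for i in range(60,140) if h[i]<150])
        print(c,'pointer',[x['location'] for x in nets.look_for('pointer',c)][:1],'lug',[(x['score'],np.round(x['location'],4)) for x in nets.look_for('wheel_lug',c)][:2])
E
python3 -c "
from h import *
a=np.radians(139+23*.12*57.2958)
delta(.6063+.064*np.cos(a),-.0487+.064*np.sin(a),.077,np.degrees(a)-180)
lug()
a=cv2.imread('pics/l_top.png')[170:240,240:360];b=cv2.imread('pics/l_side.png')[150:260,200:330]
cv2.imwrite('pics/c3.png',np.hstack([cv2.resize(a,(480,280),interpolation=2),cv2.resize(b,(320,280),interpolation=2)]))"
```

```text
clock: 8.38
tcp_pos: [0.5856, -0.1104, 0.0782]
orientation: [0.284, 1.551, -0.286]
contact_force: [-1.1, -1.2, 5.4]
grip_width: 0.0112
clock: 9.25
tcp_pos: [0.637, -0.1057, 0.0782]
orientation: [-0.375, 1.539, 0.376]
contact_force: [-5.6, 1.4, 6.3]
grip_width: 0.0113
shift mm [ 1.21  0.7  -1.29] turn 0.0049 psi 117.41 tilt [-1.e+00  8.e-04 -6.e-04] t 9.25 F [-5.6  1.4  6.3] w 0.011333375132386414 j7 1.54 pos [ 0.637  -0.1057  0.0782]
top dark [(81, 123), (82, 123), (83, 123), (84, 115), (85, 115), (86, 115), (87, 115), (88, 115), (89, 113), (90, 113), (91, 113), (92, 110), (93, 110), (94, 110)]
top pointer [[0.5871, 0.0518, 0.0488]] lug [(0.81, array([ 0.5983, -0.046 ,  0.0704])), (0.48, array([0.4659, 0.337 , 0.0507]))]
side dark [(82, 116), (83, 116), (84, 116), (85, 107), (86, 107), (87, 109), (88, 109), (89, 109), (90, 109), (91, 109), (92, 97), (93, 97), (94, 146), (95, 146)]
side pointer [[0.5875, 0.1165, 0.0656]] lug [(0.56, array([ 0.6026, -0.0521,  0.081 ])), (0.36, array([0.4736, 0.3653, 0.0434]))]
```

View pics/c3.png

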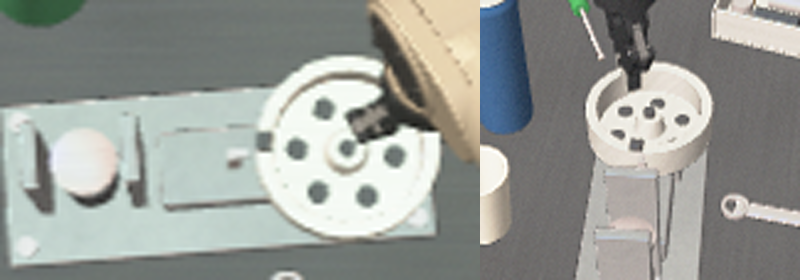

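```bash
python3 -c "
from h import *
np.set_printoptions(precision=4,suppress=True)
o=[]
for c,(u,v) in(('top',(282,188)),('side',(245,185))):
    p,d=grab(c);W=world(c,d)
    q=W[(W[...,2]>.09)&(W[...,2]<.125)&(W[...,1]>.0235)&(W[...,1]<.06)&(abs(W[...,0]-.6)<.05)]
    print(c,len(q),q.mean(0) if len(q) else '',q[:12])
    # dome top
    q=W[(W[...,2]>.115)&(W[...,2]<.135)&(np.hypot(W[...,0]-.591,W[...,1]-.149)<.023)]
    print('dome',len(q),q.mean(0), q[:,2].max() if len(q) else '')
    print('cheeks',rect(W,(.5,.69,.06,.26),.167,.182))
    k=cv2.resize(p[v:v+36,u:u+36,::-1],(390,390),interpolation=cv2.INTER_CUBIC)
    for a in(88,94.4):
      for (rr,z) in((.064,.11),(.0765,.108),(.09,.108)):
        X=pix(c,[.6063+rr*np.cos(np.radians(a)),-.0487+rr*np.sin(np.radians(a)),z])[0]
        cv2.circle(k,tuple(int(t) for t in ((X-[u,v]+.5)*390/36)),3,(0,0,255) if a>90 else (255,0,0),-1)
    o.append(k)
cv2.imwrite('pics/c4.png',np.hstack(o))"
```

```text
top 17 [0.5996 0.0346 0.1054] [[0.6028 0.0399 0.1109]
 [0.6026 0.0369 0.1123]
 [0.6033 0.0339 0.1072]
 [0.6022 0.0309 0.115 ]
 [0.6031 0.0279 0.1086]
 [0.6007 0.0399 0.104 ]
 [0.5996 0.0369 0.1114]
 [0.6012 0.0339 0.1007]
 [0.6005 0.0309 0.1054]
 [0.6005 0.0278 0.1056]
 [0.5971 0.04   0.1081]
 [0.5977 0.0369 0.1039]]
dome 183 [0.5911 0.149  0.1271] 0.13492228368153114
cheeks (136, array([590.7, 148.7]), array([47.5, 86.2]), 4.7, array([0.591 , 0.1487, 0.1745]))
side 16 [0.6001 0.0353 0.1072] [[0.6015 0.0282 0.1097]
 [0.5989 0.0283 0.1102]
 [0.6015 0.0289 0.1067]
 [0.5987 0.03   0.1084]
 [0.6031 0.0347 0.1089]
 [0.6    0.0368 0.1115]
 [0.5984 0.0319 0.1066]
 [0.6027 0.0371 0.1077]
 [0.6009 0.0334 0.1041]
 [0.5976 0.0363 0.1076]
 [0.6023 0.0394 0.1065]
 [0.5996 0.0402 0.1077]]
dome 67 [0.5896 0.1371 0.1271] 0.13133928023282238
cheeks (253, array([591.7, 149.9]), array([47.8, 87.2]), 4.1, array([0.5913, 0.1534, 0.1732]))
```

View pics/c4.png

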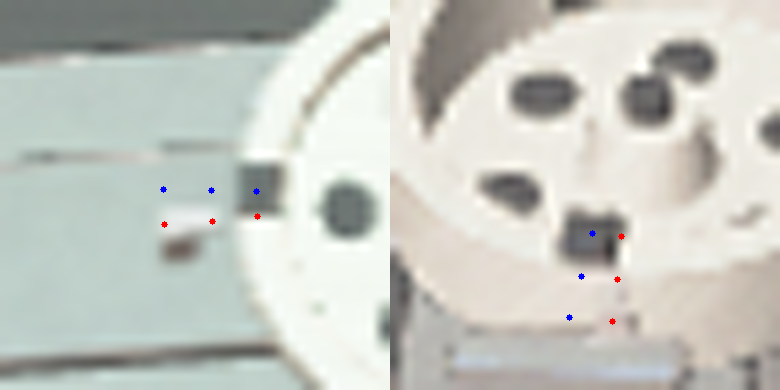

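```bash
python3 -m pendant '[8,0,0.11,3.7,-0.058, 8,0,0.11,3.7,-0.058, 8,0,0,0,0, 8,0,0,0,0]' 40
cat > z.py <<'E'
from h import *
import sys
o=[];C=np.array([.6063,-.0487])
for c,(u,v) in(('top',(282,188)),('side',(245,185))):
    p,d=grab(c)
    S=8;k=cv2.resize(p,None,fx=S,fy=S,interpolation=cv2.INTER_LINEAR).astype(float).mean(2)
    # dark lug centroid on rim band, at z=.110
    A=np.radians(np.arange(60,130,.25));RR=np.arange(.059,.0695,.0005)
    a,q=np.meshgrid(A,RR)
    X=np.stack([C[0]+q*np.cos(a),C[1]+q*np.sin(a),0*a+.110],-1).reshape(-1,3)
    uv=((pix(c,X)+.5)*S-.5).round().astype(int)
    g=k[uv[:,1],uv[:,0]].reshape(a.shape)
    w=np.clip(170-g,0,60); print(c,'lug angle',np.degrees((w*a).sum()/w.sum()), 'width deg',(w.sum(1)/60*.25).max())
    kk=cv2.resize(p[v:v+36,u:u+36,::-1],(390,390),interpolation=cv2.INTER_CUBIC)
    o.append(kk)
cv2.imwrite('pics/%s'%sys.argv[1],np.hstack(o))
E
python3 z.py c5.png; python3 -c "
from h import *
delta(.6,0,.1,0)"
```

```text
clock: 10.15
tcp_pos: [0.6434, -0.1015, 0.0782]
orientation: [-0.463, 1.521, 0.464]
contact_force: [-2.5, 1.7, 5.9]
grip_width: 0.0111
top lug angle 94.28773242229686 width deg 8.506944444444446
side lug angle 90.25844774669442 width deg 22.9375
shift mm [-21.71 108.4   20.64] turn 2.1628 psi 123.92 tilt [-1.e+00  8.e-04  3.e-04] t 10.25 F [-2.2  0.7  4.9] w 0.01115728152163748 j7 1.64 pos [ 0.6434 -0.1015  0.0782]
```

View pics/c5.png

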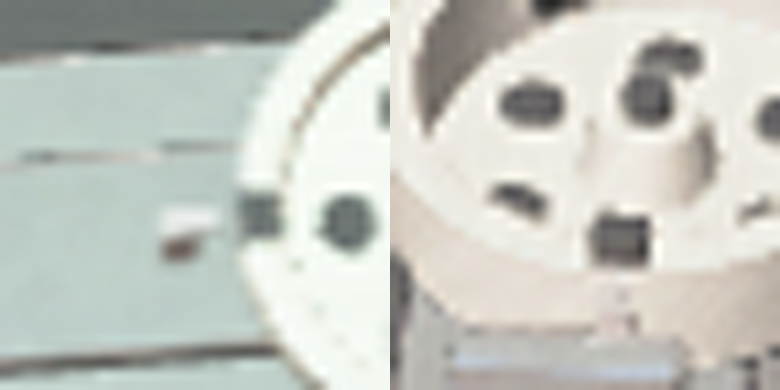

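```bash
python3 -m pendant '[25,0,0,0,0, 45,0,0,0,0, 50,0,0,0,0, 50,-10,0,0,0, 50,-25,0,0,0, 50,-40,0,0,0, 50,-40,0,0,0, 50,-45,0,0,0, 85,0,0,0,0]' 40
python3 z.py c6.png; cat > v.py <<'E'
from h import *
np.set_printoptions(precision=4,suppress=True)
for c in('top','side'):
    p,d=grab(c);W=world(c,d)
    for x in nets.silhouettes('vee_block',c):
        m=x['mask'];q=W[m];ok=np.isfinite(q[:,0]);q=q[ok]
        if len(q)<20: continue
        t=q[q[:,2]>np.percentile(q[:,2],97)-.006]
        (cc,s,a)=cv2.minAreaRect((t[:,:2]*1000).astype(np.float32))
        print(c,round(x['score'],2),len(q),np.round(cc,1),np.round(s,1),round(a,1),'z',np.percentile(t[:,2],50).round(4),'mean',t.mean(0))
E
python3 v.py; python3 -c "
from h import *
delta(.4835,.3455,.12,88)"
```

```text
clock: 11.38
tcp_pos: [0.646, -0.1016, 0.2437]
orientation: [-0.464, 1.513, 0.46]
contact_force: [-0.9, 0.1, 0.2]
grip_width: 0.0668
top lug angle 94.3021649475067 width deg 8.975
side lug angle 90.3528434814345 width deg 22.763888888888893
top 0.95 379 [509.5 456.8] [64.5 45.1] 6.6 z 0.048 mean [0.5111 0.4572 0.0484]
top 0.59 358 [482.7 345.5] [62.6 47.1] 0.4 z 0.0558 mean [0.4814 0.3448 0.0561]
top 0.58 168 [387.5 409.8] [43.7 29.1] 2.6 z 0.0361 mean [0.3866 0.4092 0.0361]
side 0.89 893 [483.6 346.2] [48.2 65.5] 85.2 z 0.0533 mean [0.4838 0.3475 0.0532]
side 0.87 478 [370.7 321.4] [47.9 35.5] 2.9 z 0.0328 mean [0.3714 0.322  0.0327]
side 0.75 1019 [510.9 458.1] [64.9 47.6] 7.0 z 0.0453 mean [0.5103 0.4587 0.0453]
side 0.64 495 [387.8 411.9] [46.9 34.5] 2.0 z 0.0318 mean [0.387  0.4125 0.0318]
shift mm [116.67 461.29 117.27] turn 0.6251 psi 123.82 tilt [-1.      0.001  -0.0014] t 11.675 F [-0.1  0.3 -0.5] w 0.0852153443087596 j7 1.76 pos [ 0.643  -0.103   0.2364]
```

```bash
python3 -m pendant '[85,0,41.9,10.7,0, 85,0,41.9,10.7,0, 85,0,41.9,10.7,0, 85,0,41.9,10.7,0, 85,0,41.9,10.7,0, 85,0,41.9,10.7,0, 85,0,41.9,10.7,0, 85,0,41.9,10.7,0, 85,0,41.9,10.7,0, 85,0,41.9,10.7,0, 85,0,41.9,10.7,0, 85,0,0,0,0.127, 85,0,0,0,0.127, 85,0,0,0,0.127, 85,0,0,0,0.127, 85,0,0,0,0.126, 85,0,0,0,0, 85,0,0,0,0]' 40
python3 -c "
from h import *
delta(.483,.346,.018,87.5)
lug()"
```

```text
clock: 13.92
tcp_pos: [0.4847, 0.3455, 0.2369]
orientation: [0.032, 1.571, -0.033]
contact_force: [0.2, -1.1, 0.1]
grip_width: 0.0851
shift mm [218.93   0.48  -1.62] turn 0.0024 psi 87.63 tilt [-1.e+00 -4.e-04 -6.e-04] t 13.925 F [ 0.2 -1.1  0.1] w 0.08509194719452319 j7 0.42 pos [0.4847 0.3455 0.2369]
top dark [(89, 114), (90, 114), (91, 114), (92, 109), (93, 109), (94, 109), (95, 110), (96, 110), (97, 110), (98, 120), (99, 120)]
top pointer [[0.5922, 0.0445, 0.0496]] lug [(0.97, array([ 0.6107, -0.0576,  0.0685]))]
side dark [(89, 106), (90, 106), (91, 106), (92, 103), (93, 103), (94, 104), (95, 104), (96, 104), (97, 104), (98, 104), (99, 102), (100, 102), (110, 137), (111, 137), (112, 137), (113, 136), (114, 136), (115, 145), (116, 145)]
side pointer [[0.6014, 0.1429, 0.0643]] lug [(0.88, array([ 0.6349, -0.0435,  0.0777]))]
```

```bash
python3 -m pendant '[85,40,0,-1.6,0, 85,40,0,0,0, 85,40,0,0,0, 85,30,0,0,0, 85,25,0,0,0, 85,20,0,0,0, 85,12,0,0,0, 85,12,0,0,0, 85,0,0,0,0]' 40
python3 -m pendant '[60,0,0,0,0, 50,0,0,0,0, 42,0,0,0,0, 40,0,0,0,0, 40,0,0,0,0, 40,0,0,0,0]' 50
python3 -m pendant '[40,-10,0,0,0, 40,-20,0,0,0, 40,-30,0,0,0, 40,-30,0,0,0, 40,-30,0,0,0, 40,0,0,0,0]' 60
python3 -c "
from h import *
delta(.45,.18,.02,87.5)
grab('top','a.png');grab('side','b.png')
a=cv2.imread('pics/a.png')[200:300,150:310];b=cv2.imread('pics/b.png')[280:400,230:390]
cv2.imwrite('pics/c7.png',np.hstack([cv2.resize(a,(400,300),interpolation=2),cv2.resize(b,(400,300),interpolation=2)]))"
```

```text
clock: 15.35
tcp_pos: [0.4831, 0.3454, 0.0178]
orientation: [0.034, 1.571, -0.035]
contact_force: [-0.9, -0.2, 0.7]
grip_width: 0.0846
clock: 16.1
tcp_pos: [0.4838, 0.3456, 0.0192]
orientation: [0.035, 1.569, -0.035]
contact_force: [-1.2, -2.2, 5.3]
grip_width: 0.0454
clock: 16.85
tcp_pos: [0.4842, 0.3471, 0.1412]
orientation: [0.037, 1.566, -0.032]
contact_force: [0.1, 0.4, -7.2]
grip_width: 0.0457
shift mm [ 120.54 -168.82  -27.38] turn -0.0001 psi 87.5 tilt [-1.      0.0033  0.004 ] t 16.85 F [ 0.1  0.4 -7.2] w 0.04573013320535838 j7 0.33 pos [0.4842 0.3471 0.1412]
```

View pics/c7.png

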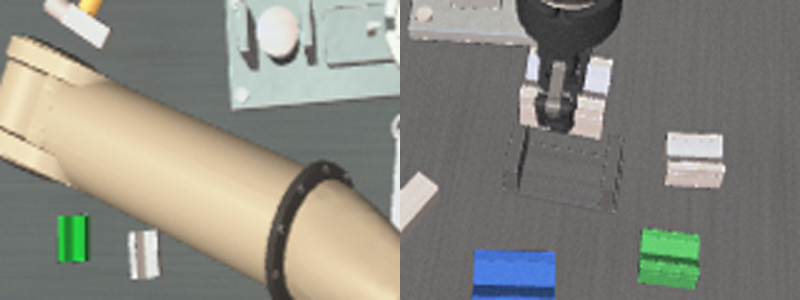

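```bash
python3 -m pendant '[40,0,-33.8,-5.5,0, 40,0,-33.8,-5.5,0, 40,0,-33.8,-5.5,0, 40,0,-33.8,-5.5,0, 40,0,-33.8,-5.5,0, 40,25,0,0,0, 40,25,0,0,0, 40,25,0,0,0, 40,20,0,0,0, 40,15,0,0,0, 40,10,0,0,0, 40,3,0,0,0, 40,2,0,0,0, 40,0,0,0,0]' 60
python3 -c "
from h import *
delta(.45,.18,.0115,87.5)"
```

```text
clock: 18.7
tcp_pos: [0.4488, 0.1782, 0.0136]
orientation: [0.035, 1.57, -0.034]
contact_force: [0.3, -0.2, -7.9]
grip_width: 0.0453
shift mm [2.15 1.89 1.15] turn -0.0003 psi 87.48 tilt [-1.e+00  2.e-04  7.e-04] t 18.7 F [ 0.3 -0.2 -7.9] w 0.04532556636681087 j7 0.35 pos [0.4488 0.1782 0.0136]
```

```bash
python3 -m pendant '[40,1,0,0,0, 40,1,0,0,0, 40,1,0,0,0, 40,0,0,0,0]' 60
python3 -m pendant '[50,0,0,0,0, 60,0,0,0,0, 75,0,0,0,0, 85,0,0,0,0, 85,-20,0,0,0, 85,-30,0,0,0, 85,-40,0,0,0, 85,-20,0,0,0, 85,0,0,0,0]' 40
python3 -c "
from h import *
delta(.4488,.1782,.018,-2)
"
```

```text
clock: 19.2
tcp_pos: [0.4487, 0.1781, 0.0112]
orientation: [0.034, 1.57, -0.035]
contact_force: [-2.3, -3.7, 6.3]
grip_width: 0.0455
clock: 20.32
tcp_pos: [0.4494, 0.1784, 0.1215]
orientation: [0.035, 1.568, -0.034]
contact_force: [-0.4, -0.7, -0.4]
grip_width: 0.0852
shift mm [103.49  -0.35  -0.92] turn 1.5614 psi 87.46 tilt [-1.e+00  8.e-04  3.e-03] t 20.325 F [-0.4 -0.7 -0.4] w 0.08520949794792493 j7 0.54 pos [0.4494 0.1784 0.1215]
```

```bash
python3 -m pendant '[85,0,0,0,0.174, 85,0,0,0,0.174, 85,0,0,0,0.174, 85,0,0,0,0.174, 85,0,0,0,0.174, 85,0,0,0,0.174, 85,0,0,0,0.174, 85,0,0,0,0.174, 85,0,0,0,0.174, 85,0,0,0,0, 85,0,0,0,0]' 40
python3 -c "
from h import *
delta(.4487,.1781,.003,-2.5)
"
```

```text
clock: 21.7
tcp_pos: [0.4481, 0.1779, 0.1197]
orientation: [1.234, 1.193, -1.236]
contact_force: [0.8, -0.5, 0.0]
grip_width: 0.0852
shift mm [116.68   0.73  -0.27] turn 0.0082 psi -2.03 tilt [-1.e+00 -9.e-04  5.e-04] t 21.7 F [ 0.8 -0.5  0. ] w 0.08517701121781426 j7 -0.83 pos [0.4481 0.1779 0.1197]
```

```bash
python3 -m pendant '[85,25,0.7,0,0.008, 85,25,0,0,0, 85,25,0,0,0, 85,18,0,0,0, 85,12,0,0,0, 85,8,0,0,0, 85,3.5,0,0,0, 85,0,0,0,0]' 40
python3 -m pendant '[75,0,0,0,0, 68,0,0,0,0, 62,0,0,0,0, 60,0,0,0,0, 60,0,0,0,0]' 50
python3 -c "
from h import *
delta(.4487,.1781,.003,-2.5)
"
```

```text
clock: 22.7
tcp_pos: [0.4493, 0.1782, 0.004]
orientation: [1.244, 1.187, -1.243]
contact_force: [-0.1, 1.1, 0.3]
grip_width: 0.0853
clock: 23.32
tcp_pos: [0.4487, 0.1781, 0.0044]
orientation: [1.243, 1.186, -1.244]
contact_force: [-2.6, -0.5, 6.9]
grip_width: 0.0647
shift mm [ 1.35 -0.01 -0.02] turn -0.0035 psi -2.7 tilt [-1.e+00 -2.e-04  5.e-04] t 23.325 F [-2.6 -0.5  6.9] w 0.06473510133456141 j7 -1.01 pos [0.4487 0.1781 0.0044]
```

```bash
python3 -m pendant '[60,-8,0,0,0, 60,-20,0,0,0, 60,-35,0,0,0, 60,-45,0,0,0, 60,-45,0,0,0, 60,-45,0,0,0, 60,-20,0,0,0, 60,0,0,0,0]' 70
python3 -c "
from h import *
delta(.5911,.1495,.22,4.4)
"
```

```text
clock: 24.32
tcp_pos: [0.4494, 0.1779, 0.2227]
orientation: [1.245, 1.185, -1.242]
contact_force: [-0.2, -0.6, -8.2]
grip_width: 0.0642
shift mm [  3.   142.89  21.66] turn -0.1241 psi -2.71 tilt [-1.0e+00  2.2e-03 -2.0e-04] t 24.325 F [-0.2 -0.6 -8.2] w 0.06422084760792734 j7 -0.72 pos [0.4494 0.1779 0.2227]
```

```bash
python3 -m pendant '[60,0,20,3.1,0, 60,0,35,5.3,0, 60,0,35,5.3,0, 60,0,35,5.3,0, 60,0,18,2.7,0, 60,0,0,0,-0.062, 60,0,0,0,-0.062, 60,0,0,0,0, 60,0,0,0,0]' 70
cat > c.py <<'E'
from h import *
np.set_printoptions(precision=4,suppress=True)
delta(.5911,.1495,.16,4.4)
for c in('top','side'):
    p,d=grab(c,'a_%s.png'%c);W=world(c,d)
    print(c,'cheeks',rect(W,(.5,.69,.06,.26),.167,.182))
    m=(np.hypot(W[...,0]-.591,W[...,1]-.149)<.06)
    for x in nets.silhouettes('vee_block',c):
        q=W[x['mask']&m]; 
        if len(q)>20: print('block',x['score'],len(q),q.mean(0),np.percentile(q[:,2],[3,50,97]))
E
python3 c.py
python3 -c "
import cv2,numpy as np
a=cv2.imread('pics/a_top.png')[150:250,200:333];b=cv2.imread('pics/a_side.png')[180:310,180:353]
cv2.imwrite('pics/c8.png',np.hstack([cv2.resize(a,(400,300),interpolation=2),cv2.resize(b,(400,300),interpolation=2)]))"
```

```text
clock: 25.45
tcp_pos: [0.5907, 0.1491, 0.2204]
orientation: [1.152, 1.245, -1.155]
contact_force: [-0.6, 1.3, -8.2]
grip_width: 0.0644
shift mm [60.44  0.5  -0.35] turn -0.0012 psi 4.33 tilt [-1.     -0.002   0.0004] t 25.45 F [-0.6  1.3 -8.2] w 0.06440189273833348 j7 -0.52 pos [0.5907 0.1491 0.2204]
top cheeks (0, array([0., 0.]), array([0., 0.]), 0.0, array([nan, nan, nan]))
side cheeks (130, array([589. , 187.8]), array([46.9, 15.2]), 8.8, array([0.5889, 0.1882, 0.1733]))
block 0.61 855 [0.5907 0.1607 0.2487] [0.2206 0.2524 0.2635]h.py:23: RuntimeWarning: Mean of empty slice.
  return len(q),np.round(c,1),np.round(s,1),round(a,1),np.round(q.mean(0),4)
  ret = um.true_divide(
```

View pics/c8.png

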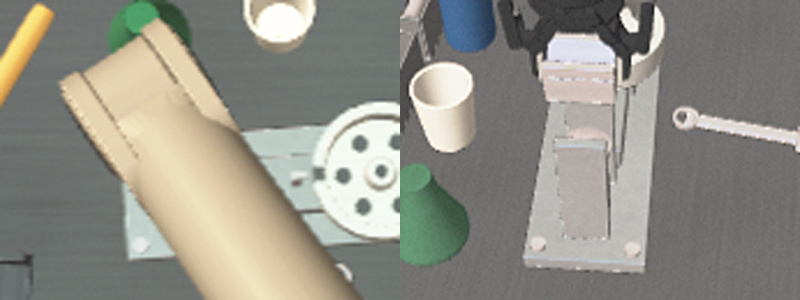

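```bash
python3 -m pendant '[60,15,0.5,-0.3,0, 60,20,0,0,0, 60,20,0,0,0, 60,15,0,0,0, 60,8,0,0,0, 60,4,0,0,0, 60,0,0,0,0, 60,0,0,0,0]' 70
python3 -c "
from h import *
delta(.5911,.1495,.1344,4.4)
"
```

```text
clock: 26.65
tcp_pos: [0.5919, 0.1501, 0.1405]
orientation: [1.153, 1.244, -1.151]
contact_force: [0.3, -0.5, -7.2]
grip_width: 0.0647
shift mm [ 6.09 -0.88  0.59] turn 0.0 psi 4.4 tilt [-1.0e+00  1.3e-03 -2.0e-04] t 26.65 F [ 0.3 -0.5 -7.2] w 0.06470594034018705 j7 -0.57 pos [0.5919 0.1501 0.1405]
```

```bash
python3 -m pendant '[60,2,-0.4,0.3,0, 60,1.5,0,0,0, 60,1,0,0,0, 60,0,0,0,0]' 70
python3 -m pendant '[60,0.5,0,0,0, 60,0.5,0,0,0, 60,0,0,0,0]' 70
python3 -c "
from h import *
delta(.5911,.1495,.1344,4.4)
"
```

```text
clock: 27.15
tcp_pos: [0.591, 0.1496, 0.1352]
orientation: [1.152, 1.245, -1.152]
contact_force: [-0.0, 0.5, -7.6]
grip_width: 0.0647
clock: 27.52
tcp_pos: [0.5912, 0.1496, 0.1345]
orientation: [1.152, 1.244, -1.152]
contact_force: [-0.0, 0.1, -5.2]
grip_width: 0.0646
shift mm [ 0.07 -0.08  0.14] turn 0.0001 psi 4.41 tilt [-1.e+00  2.e-04  0.e+00] t 27.525 F [-0.   0.1 -5.2] w 0.06461141871484855 j7 -0.57 pos [0.5912 0.1496 0.1345]
```

```bash
python3 -m pendant '[60,0.5,0,0,0, 60,0.5,0,0,0, 60,0,0,0,0]' 70
python3 -c "
from h import *
delta(.5911,.1495,.1344,4.4)
"
```

```text
clock: 27.9
tcp_pos: [0.5912, 0.1497, 0.1342]
orientation: [1.152, 1.244, -1.152]
contact_force: [-4.2, -2.2, 5.5]
grip_width: 0.0648
shift mm [-0.2  -0.11  0.24] turn 0.0002 psi 4.41 tilt [-1.e+00  6.e-04  3.e-04] t 27.9 F [-4.2 -2.2  5.5] w 0.06478989641989556 j7 -0.57 pos [0.5912 0.1497 0.1342]
```

```bash
python3 -m pendant '[60,-0.4,0,0,0, 63,0,0,0,0, 64.5,0,0,0,0, 65.5,0,0,0,0, 66.5,0,0,0,0, 68,0,0,0,0, 71,0,0,0,0, 76,0,0,0,0, 82,0,0,0,0, 85,0,0,0,0, 85,0,0,0,0]' 20
python3 c.py
python3 -c "
import cv2,numpy as np
a=cv2.imread('pics/a_top.png')[150:250,200:333];b=cv2.imread('pics/a_side.png')[180:310,180:353]
cv2.imwrite('pics/c9.png',np.hstack([cv2.resize(a,(400,300),interpolation=2),cv2.resize(b,(400,300),interpolation=2)]))"
```

```text
clock: 29.28
tcp_pos: [0.591, 0.1497, 0.1337]
orientation: [1.152, 1.245, -1.152]
contact_force: [-0.3, -0.7, -0.1]
grip_width: 0.0853
shift mm [-26.3    0.05   0.17] turn 0.0002 psi 4.41 tilt [-1.  0. -0.] t 29.275 F [-0.3 -0.7 -0.1] w 0.08530798351021283 j7 -0.57 pos [0.591  0.1497 0.1337]
top cheeks (3, array([565., 187.]), array([4.6, 2. ]), 44.1, array([0.5652, 0.1868, 0.175 ]))
side cheeks (556, array([587.7, 155.5]), array([89.4, 80.7]), 47.2, array([0.5913, 0.1632, 0.1731]))
block 0.66 494 [0.5914 0.1545 0.1701] [0.1592 0.1716 0.1774]
```

View pics/c9.png

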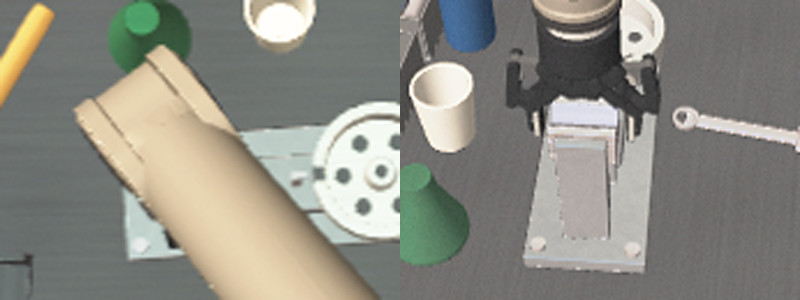

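Released; the block stays on the dome. I'll lift straight up, move clear and check.

```bash
python3 -m pendant '[85,-5,0,0,0, 85,-10,0,0,0, 85,-20,0,0,0, 85,-35,0,0,0, 85,-40,0,0,0, 85,0,0,0,0, 85,0,-35,0,0, 85,0,-50,0,0, 85,0,-50,0,0, 85,0,-15,0,0, 85,0,0,0,0]' 20
cat > f.py <<'E'
from h import *
np.set_printoptions(precision=4,suppress=True)
o=[]
for c in('top','side'):
    p,d=grab(c,'f_%s.png'%c);W=world(c,d)
    print(c,'cheek+block top',rect(W,(.5,.69,.06,.26),.167,.185))
    for x in nets.silhouettes('vee_block',c):
        q=W[x['mask']&(np.hypot(W[...,0]-.591,W[...,1]-.149)<.06)]
        q=q[q[:,2]>.172]
        if len(q)>20:
            A=np.c_[q[:,:2]-[.591,.1495],np.ones(len(q))];s=np.linalg.lstsq(A,q[:,2],rcond=None)[0]
            print('block',x['score'],len(q),rect(W*1,(q[:,0].min(),q[:,0].max(),q[:,1].min(),q[:,1].max()),.172,.185),'tilt deg',np.degrees(s[:2]),s[2])
E
python3 f.py; python3 z.py c11.png
python3 -c "
import cv2,numpy as np
a=cv2.imread('pics/f_top.png')[170:250,230:350];b=cv2.imread('pics/f_side.png')[190:310,200:320]
cv2.imwrite('pics/c10.png',np.hstack([cv2.resize(a,(420,280),interpolation=2),cv2.resize(b,(380,280),interpolation=2)]))"
```

```text
clock: 30.85
tcp_pos: [0.4414, 0.1379, 0.2442]
orientation: [1.152, 1.243, -1.152]
contact_force: [0.5, 0.8, 0.4]
grip_width: 0.0852
top cheek+block top (414, array([591.9, 148.8]), array([66.5, 85.5]), 2.7, array([0.5914, 0.1514, 0.1742]))
block 0.94 174 (182, array([591.5, 152.6]), array([65.3, 46.2]), 4.2, array([0.5916, 0.1516, 0.1758])) tilt deg [-0.9483 -2.8229] 0.17599079288783706
side cheek+block top (644, array([591.8, 150.3]), array([65.7, 87.3]), 3.8, array([0.5911, 0.1531, 0.1732]))
block 0.96 292 (310, array([591.4, 157.8]), array([64.9, 57.5]), 2.2, array([0.5911, 0.1563, 0.1748])) tilt deg [-0.1323 -1.8553] 0.17495160240608654
top lug angle 94.28391025702525 width deg 8.68888888888889
side lug angle 90.38869099931645 width deg 22.279166666666665
```

View pics/c10.png

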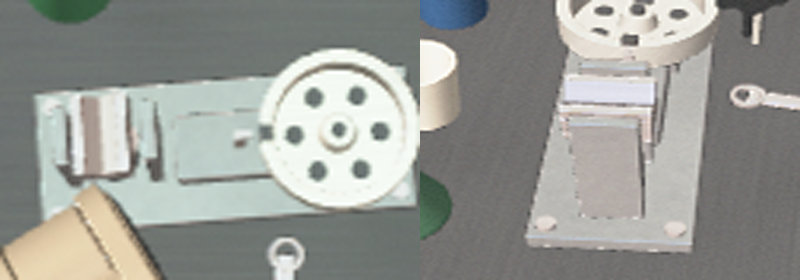

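```bash
cat > g.py <<'E'
from h import *
np.set_printoptions(precision=1,suppress=True,linewidth=180)
t=np.radians(4.4);ex=np.array([np.cos(t),np.sin(t)]);ey=np.array([-np.sin(t),np.cos(t)])
Ws={c:[] for c in('top','side')}
for k in range(5):
    for c in Ws: Ws[c].append(world(c,grab(c)[1]))
for c in Ws:
    W=np.nanmedian(Ws[c],0)*1000
    X=(W[...,:2]-[591.1,149.5])@ex;Y=(W[...,:2]-[591.1,149.5])@ey;Z=W[...,2]
    m=(abs(X)<22)&(abs(Y)<60)&(Z>100)
    print(c)
    for y in range(-46,48,2):
        s=m&(abs(Y-y)<1)
        if s.any(): print(y,s.sum(),np.percentile(Z[s],[10,50,90]),end=' | ')
    print()
    # flats: fit plane
    s=(abs(X)<29)&(abs(Y)<24)&(Z>167)
    A=np.c_[X[s],Y[s],np.ones(s.sum())];zz=Z[s];w=np.ones(len(zz),bool)
    for i in range(6):
        f=np.linalg.lstsq(A[w],zz[w],rcond=None)[0];res=zz-A@f;w=abs(res)<2.5
    print('plane tilt x,y deg',np.degrees(f[:2]),f[2],w.sum())
    q=s.nonzero(); s2=(abs(X)<29)&(abs(Y)<32)&(abs(Z-(f[0]*X+f[1]*Y+f[2]))<2.0)
    s3=(abs(X)<40)&(abs(Y)<24)&(abs(Z-(f[0]*X+f[1]*Y+f[2]))<2.5)
    print('x extent',np.percentile(X[s3],[1,99]))
E
python3 g.py
```

```text
top
-44 14 [118.2 156.2 174. ] | -42 10 [172.4 173.7 175.3] | -40 10 [172.  174.7 178.5] | -38 11 [173.  175.7 178.4] | -36 10 [173.6 174.5 175.8] | -34 10 [173.3 175.  176.1] | -32 7 [171.1 173.7 174.7] | -26 2 [121.4 121.8 122.3] | -24 4 [124.5 125.9 128.8] | -22 16 [123.6 138.4 150.6] | -20 16 [157.7 170.  177.6] | -18 9 [175.1 177.1 179. ] | -16 11 [173.9 176.7 179.5] | -14 10 [173.4 175.3 177.4] | -12 11 [174.3 175.4 177.8] | -10 9 [172.7 174.2 175.7] | -8 10 [171.6 172.4 173.4] | -6 10 [167.6 170.4 171.9] | -4 9 [167.4 169.4 171. ] | -2 10 [163.8 165.1 167.3] | 0 10 [162.  163.9 166.8] | 2 8 [159.1 160.1 161.3] | 4 12 [159.7 162.7 164. ] | 6 10 [160.7 163.8 165. ] | 8 10 [162.3 165.6 167.9] | 10 12 [165.  168.2 170.3] | 12 11 [168.8 169.5 172.3] | 14 11 [170.  171.6 174. ] | 16 10 [172.3 174.4 175.2] | 18 9 [173.  174.1 175.7] | 20 13 [172.1 175.  175.9] | 22 9 [172.5 175.9 177.5] | 24 12 [170.8 174.2 176.4] | 26 5 [172.1 174.2 176.1] | 30 24 [130.4 151.3 173.2] | 32 12 [172.  175.1 176.5] | 34 10 [172.3 174.8 175.7] | 36 9 [173.4 174.3 176.3] | 38 11 [172.3 174.2 175.2] | 40 1
[... 628 characters left out ...]
2.8 164.1 166.6] | 2 20 [161.4 162.5 163.5] | 4 3 [161.9 162.2 163.2] | 6 5 [164.  164.5 164.9] | 8 2 [166.1 166.3 166.5] | 10 4 [167.7 168.6 168.9] | 12 3 [169.2 169.4 170.1] | 14 3 [171.3 171.4 171.8] | 16 5 [172.7 173.6 174. ] | 18 12 [173.4 174.2 174.6] | 20 13 [173.7 174.3 174.8] | 22 15 [173.4 174.1 174.7] | 24 14 [173.  174.  174.7] | 26 37 [168.9 172.1 174.2] | 28 3 [170.3 172.6 172.8] | 30 3 [172.3 173.2 173.7] | 32 10 [173.8 174.3 175. ] | 34 15 [173.7 174.5 175.1] | 36 10 [173.9 174.4 175.3] | 38 13 [174.3 174.7 175.4] | 40 23 [131.1 174.  175.8] | 42 359 [108.  139.3 168.6] | 44 36 [106.7 144.  169.9] | 
plane tilt x,y deg [ 0.  -3.2] 175.05650282182768 186
x extent [-31.6  33. ]
```

```bash
python3 -c "
from h import *
delta(.5911,.1496,.1350,4.4)
"
```

```text
shift mm [1.0867e+02 1.5006e+02 2.0000e-02] turn 0.0002 psi 4.41 tilt [-1.e+00 -0.e+00  1.e-04] t 31.65 F [ 0.3  0.2 -0. ] w 0.08510849756733131 j7 -0.48 pos [0.4415 0.1381 0.2437]
```

```bash
python3 -m pendant '[85,0,25,0,0, 85,0,50,0,0, 85,0,50,0,0, 85,0,25,0,0, 85,0,0,0,0, 85,0,0,0,0]' 20
python3 -c "
from h import *
delta(.5911,.1496,.1350,4.4)
"
```

```text
clock: 32.4
tcp_pos: [0.59, 0.1498, 0.2435]
orientation: [1.151, 1.246, -1.153]
contact_force: [0.5, 0.1, -0.2]
grip_width: 0.085
shift mm [108.48   1.18   0.29] turn 0.0008 psi 4.45 tilt [-1.e+00 -1.e-03  1.e-04] t 32.4 F [ 0.5  0.1 -0.2] w 0.08495124924694708 j7 -0.51 pos [0.59   0.1498 0.2435]
```

```bash
python3 -m pendant '[85,25,0.5,0,0, 85,25,0,0,0, 85,25,0,0,0, 85,18,0,0,0, 85,10,0,0,0, 85,5,0,0,0, 85,0,0,0,0, 85,0,0,0,0]' 20
python3 -c "
from h import *
delta(.5911,.1496,.1350,4.4)
"
python3 -m pendant '[78,0,0,0,0, 74,0,0,0,0, 71,0,0,0,0, 69,0,0,0,0, 67.5,0,0,0,0, 66.5,0,0,0,0, 65,0,0,0,0, 62,0,0,0,0, 60,0,0,0,0, 60,0,0,0,0]' 25
python3 -c "
from h import *
delta(.5911,.1496,.1350,4.4)
"
```

```text
clock: 33.4
tcp_pos: [0.592, 0.1499, 0.1364]
orientation: [1.153, 1.244, -1.151]
contact_force: [-0.0, -0.8, 0.3]
grip_width: 0.0851
shift mm [ 1.4  -0.93  0.22] turn 0.0002 psi 4.41 tilt [-1.0e+00  1.1e-03 -3.0e-04] t 33.4 F [-0.  -0.8  0.3] w 0.08514887971890388 j7 -0.58 pos [0.592  0.1499 0.1364]
clock: 34.65
tcp_pos: [0.5915, 0.1497, 0.1359]
orientation: [1.152, 1.245, -1.152]
contact_force: [-2.2, -0.8, 5.8]
grip_width: 0.0653
shift mm [ 0.89 -0.38  0.07] turn 0.0002 psi 4.41 tilt [-1.e+00 -1.e-04  1.e-04] t 34.65 F [-2.2 -0.8  5.8] w 0.0653399461070557 j7 -0.58 pos [0.5915 0.1497 0.1359]
```

```bash
python3 -m pendant '[60,0,0,0,0, 60,-1.5,0,0,0, 60,-1.5,0,0,0, 60,-1,0,0,0, 60,0,-0.5,1,0, 60,0,-0.4,1,0, 60,0,0,0,0, 60,0,0,0,0]' 60
python3 -c "
from h import *
delta(.5905,.1476,.1350,4.4)
"
python3 -m pendant '[60,1,0,0,0, 60,1,0,0,0, 60,0,0,0,0]' 60
```

```text
clock: 35.65
tcp_pos: [0.5908, 0.1476, 0.1397]
orientation: [1.152, 1.245, -1.152]
contact_force: [0.0, 0.6, -8.1]
grip_width: 0.0645
shift mm [ 4.71 -0.33 -0.04] turn 0.0001 psi 4.4 tilt [-1.e+00  1.e-04 -0.e+00] t 35.65 F [ 0.   0.6 -8.1] w 0.06446438082865433 j7 -0.57 pos [0.5908 0.1476 0.1397]
clock: 36.02
tcp_pos: [0.5907, 0.1476, 0.1376]
orientation: [1.152, 1.245, -1.152]
contact_force: [0.3, -0.5, -7.4]
grip_width: 0.0645
```

```bash
python3 -m pendant '[60,0.5,0,0,0, 60,0.5,0,0,0, 60,0,0,0,0]' 60
python3 -m pendant '[60,0.3,0,0,0, 60,0.2,0,0,0, 60,0,0,0,0]' 60
```

```text
clock: 36.4
tcp_pos: [0.5908, 0.1476, 0.1367]
orientation: [1.152, 1.245, -1.152]
contact_force: [-0.6, 0.0, -7.3]
grip_width: 0.0645
clock: 36.78
tcp_pos: [0.5909, 0.1476, 0.1365]
orientation: [1.152, 1.244, -1.152]
contact_force: [-0.9, -0.9, -4.1]
grip_width: 0.0646
```

```bash
python3 -m pendant '[60,0.3,0,0,0, 60,0,0,0,0]' 60
python3 -m pendant '[62,0,0,0,0, 63.5,0,0,0,0, 64.5,0,0,0,0, 65.5,0,0,0,0, 66.5,0,0,0,0, 68,0,0,0,0, 71,0,0,0,0, 76,0,0,0,0, 82,0,0,0,0, 85,0,0,0,0, 85,-5,0,0,0, 85,-10,0,0,0, 85,-20,0,0,0, 85,-35,0,0,0, 85,-40,0,0,0, 85,0,-35,0,0, 85,0,-50,0,0, 85,0,-50,0,0, 85,0,-25,0,0, 85,0,0,0,0]' 20
python3 g.py
```

```text
clock: 37.02
tcp_pos: [0.5909, 0.1476, 0.1364]
orientation: [1.152, 1.244, -1.152]
contact_force: [-3.2, -0.5, 1.6]
grip_width: 0.0648
clock: 39.52
tcp_pos: [0.4303, 0.1354, 0.2473]
orientation: [1.151, 1.242, -1.151]
contact_force: [-0.1, 0.6, 0.1]
grip_width: 0.0853
top
-44 14 [115.3 155.4 174.1] | -42 11 [172.3 174.1 175.9] | -40 10 [172.7 173.8 177.4] | -38 9 [172.9 175.2 176.1] | -36 12 [172.1 175.2 175.8] | -34 9 [173.3 174.7 177.4] | -32 7 [169.9 172.5 175.1] | -26 9 [124.1 173.1 174.1] | -24 11 [171.7 173.9 176.8] | -22 10 [172.2 174.4 177.1] | -20 9 [172.4 173.7 176.3] | -18 11 [171.7 175.1 178. ] | -16 11 [172.1 173.5 176. ] | -14 9 [170.9 173.4 175. ] | -12 10 [168.9 170.5 172.5] | -10 11 [167.3 168.8 170.6] | -8 7 [163.1 167.9 168.8] | -6 11 [161.7 163.8 167. ] | -4 11 [161.1 162.2 165.1] | -2 9 [160.5 163.9 164.7] | 0 12 [161.  163.9 165.9] | 2 12 [164.3 167.2 169.4] | 4 8 [167.2 168.7 170.4] | 6 13 [167.6 170.8 172.6] | 8 11 [171.9 172.9 173.9] | 10 10 [171.7 174.1 176.8] | 12 11 [171.5 175.3 176.2] | 14 11 [174.5 175.7 177.5] | 16 10 [174.7 176.9 178.9] | 18 10 [174.3 
[... 787 characters left out ...]
7.3 169.3 170.4] | -8 21 [165.  166.8 168.4] | -6 23 [163.7 164.9 166.8] | -4 24 [160.9 163.1 164.7] | -2 7 [161.8 163.1 163.9] | 0 1 [164.3 164.3 164.3] | 2 1 [166.1 166.1 166.1] | 4 1 [168.1 168.1 168.1] | 8 2 [172.1 172.7 173.3] | 10 3 [174.8 174.9 175.6] | 12 10 [174.9 175.4 176.8] | 14 15 [174.9 175.8 176.8] | 16 11 [174.9 176.1 176.9] | 18 17 [168.8 176.  176.9] | 20 78 [163.7 170.4 176. ] | 22 9 [164.7 167.1 169.4] | 32 13 [174.  174.7 175.1] | 34 13 [173.5 174.2 175.3] | 36 12 [174.  174.8 175.1] | 38 14 [174.2 174.8 175.7] | 40 19 [120.6 174.7 175.2] | 42 352 [108.4 139.9 169.2] | 44 46 [107.6 139.7 169.9] | 
plane tilt x,y deg [1.9 2.2] 174.88596481017527 201
x extent [-33.4  31.1]
```

```bash
python3 -m pendant '[85,0,35,0,0, 85,0,50,0,0, 85,0,50,0,0, 85,0,25,0,0, 85,0,0,0,0, 85,40,0,0,0, 85,35,0,0,0, 85,20,0,0,0, 85,10,0,0,0, 85,5,0,0,0, 85,0,0,0,0, 85,0,0,0,0]' 20
python3 -m pendant '[78,0,0,0,0, 74,0,0,0,0, 71,0,0,0,0, 69,0,0,0,0, 67.5,0,0,0,0, 66.5,0,0,0,0, 65,0,0,0,0, 62,0,0,0,0, 60,0,0,0,0, 60,0,0,0,0]' 25
python3 -m pendant '[60,0,0,0,0, 60,-1.5,0,0,0, 60,-1.5,0,0,0, 60,-1,0,0,0, 60,0,0,0,0, 60,0,0,0,0]' 60
```

```text
clock: 41.52
tcp_pos: [0.5914, 0.1479, 0.1368]
orientation: [1.153, 1.244, -1.151]
contact_force: [0.1, -0.1, -0.3]
grip_width: 0.0851
clock: 42.78
tcp_pos: [0.5908, 0.1477, 0.1361]
orientation: [1.152, 1.245, -1.152]
contact_force: [-2.5, -0.2, 4.2]
grip_width: 0.0653
clock: 43.52
tcp_pos: [0.5907, 0.1475, 0.1397]
orientation: [1.152, 1.245, -1.153]
contact_force: [0.0, 0.5, -7.1]
grip_width: 0.0647
```

```bash
python3 -m pendant '[60,0,0.3,-0.5,0, 60,0,0.3,-0.55,0, 60,1,0,0,0, 60,1,0,0,0, 60,0.5,0,0,0, 60,0.5,0,0,0, 60,0,0,0,0]' 60
python3 -m pendant '[60,0.3,0,0,0, 60,0.2,0,0,0, 60,0,0,0,0]' 60
```

```text
clock: 44.4
tcp_pos: [0.5913, 0.1487, 0.1369]
orientation: [1.152, 1.245, -1.152]
contact_force: [-0.2, 0.1, -7.3]
grip_width: 0.0645
clock: 44.78
tcp_pos: [0.5914, 0.1487, 0.1366]
orientation: [1.152, 1.244, -1.152]
contact_force: [-0.7, 0.7, -4.4]
grip_width: 0.0647
```

```bash
python3 -m pendant '[60,0.3,0,0,0, 60,0,0,0,0]' 60
python3 -m pendant '[62,0,0,0,0, 63.5,0,0,0,0, 64.5,0,0,0,0, 65.5,0,0,0,0, 66.5,0,0,0,0, 68,0,0,0,0, 71,0,0,0,0, 76,0,0,0,0, 82,0,0,0,0, 85,0,0,0,0, 85,-5,0,0,0, 85,-10,0,0,0, 85,-20,0,0,0, 85,-35,0,0,0, 85,-40,0,0,0, 85,0,-35,0,0, 85,0,-50,0,0, 85,0,-50,0,0, 85,0,-25,0,0, 85,0,0,0,0]' 20
python3 g.py; python3 z.py c12.png;  python3 -c "
import cv2,numpy as np
from h import grab
grab('top','f_top.png');grab('side','f_side.png')
a=cv2.imread('pics/f_top.png')[170:250,230:350];b=cv2.imread('pics/f_side.png')[190:310,200:320]
cv2.imwrite('pics/c13.png',np.hstack([cv2.resize(a,(420,280),interpolation=2),cv2.resize(b,(380,280),interpolation=2)]))"
```

```text
clock: 45.02
tcp_pos: [0.5914, 0.1488, 0.1366]
orientation: [1.152, 1.244, -1.152]
contact_force: [-2.1, -1.0, -0.5]
grip_width: 0.0652
clock: 47.52
tcp_pos: [0.4308, 0.1365, 0.2475]
orientation: [1.151, 1.242, -1.151]
contact_force: [1.5, -0.3, -0.5]
grip_width: 0.0852
top
-44 16 [109.5 154.4 173.9] | -42 10 [173.3 174.6 177.1] | -40 10 [173.3 174.  176.9] | -38 11 [172.3 175.  175.9] | -36 10 [173.  174.4 176.6] | -34 10 [172.7 173.9 175.9] | -32 7 [172.7 173.9 174.9] | -26 2 [120.4 120.4 120.4] | -24 5 [125.1 125.4 131.5] | -22 19 [140.7 160.4 178.1] | -20 10 [173.5 175.7 178.2] | -18 11 [175.1 176.  178. ] | -16 11 [174.5 175.5 177.8] | -14 10 [171.8 176.2 180.1] | -12 8 [174.4 175.8 177.8] | -10 10 [170.6 174.9 178.6] | -8 9 [168.8 170.3 171.7] | -6 10 [167.2 168.7 172. ] | -4 11 [164.7 166.6 168.1] | -2 8 [162.3 164.9 167. ] | 0 10 [158.4 162.4 163.4] | 2 10 [161.4 163.3 165.6] | 4 11 [161.2 164.4 164.9] | 6 10 [163.6 165.8 167.7] | 8 12 [165.  167.8 171.1] | 10 10 [168.2 170.2 174. ] | 12 10 [170.1 171.3 173.2] | 14 13 [170.2 173.  176.1] | 16 10 [171.9 174.6 176.3] | 18 11 [1
[... 982 characters left out ...]
164.1 164.3] | 8 3 [167.7 168.  168.6] | 10 2 [170.4 170.7 171. ] | 12 6 [170.9 171.8 172.7] | 14 2 [173.6 173.9 174.1] | 16 7 [173.9 175.1 175.4] | 18 17 [174.  175.1 175.9] | 20 14 [173.7 174.6 175.6] | 22 13 [173.1 174.6 176. ] | 24 45 [166.7 171.  175. ] | 26 12 [169.4 172.4 175.3] | 30 2 [173.3 173.4 173.5] | 32 11 [173.6 174.3 175.1] | 34 11 [174.2 174.7 175.3] | 36 14 [173.9 174.8 175.3] | 38 13 [173.6 174.8 175.3] | 40 19 [167.6 175.  175.7] | 42 345 [109.2 140.1 169.8] | 44 49 [108.7 136.3 168.7] | 
plane tilt x,y deg [-1.4 -1.8] 175.13115489879993 201
x extent [-29.9  34.4]
top lug angle 94.30131924100561 width deg 8.666666666666664
side lug angle 90.29024970037716 width deg 22.525
```

View pics/c13.png

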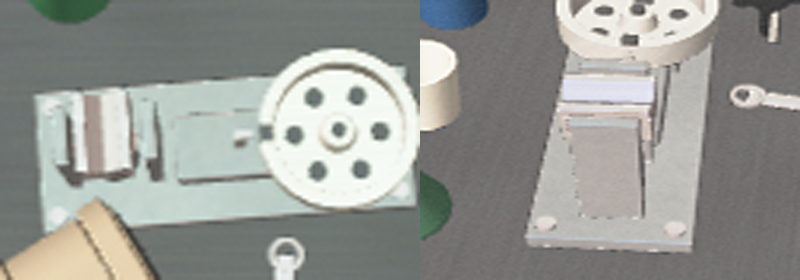

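```bash
cat > k.py <<'E'
from h import *
np.set_printoptions(precision=2,suppress=True,linewidth=180)
t=np.radians(4.4);ex=np.array([np.cos(t),np.sin(t)]);ey=np.array([-np.sin(t),np.cos(t)])
from scipy.optimize import least_squares
def prof(y,c,zt): # block vee model in block coords
    return zt-np.clip(14-abs(y-c),0,14)
for i in range(4):
  for c in('side','top'):
    W=world(c,grab(c)[1])*1000
    X=(W[...,:2]-[591.1,149.5])@ex;Y=(W[...,:2]-[591.1,149.5])@ey;Z=W[...,2]
    s=(abs(X)<27)&(abs(Y)<20)&(Z>156)
    x,y,z=X[s],Y[s],Z[s]
    f=least_squares(lambda p:z-(prof(y,p[0],p[1])+p[2]*x+p[3]*(y-p[0])),[1,176,0,0],loss='soft_l1',f_scale=1).x
    print(c,'groove y',f[0],'ztop',f[1],'tilt x,y deg',np.degrees(f[2:]))
E
python3 k.py
```

```text
side groove y 1.125786090459238 ztop 175.34991114332408 tilt x,y deg [-1.63 -1.99]
top groove y 1.6470766720592793 ztop 175.3009741396887 tilt x,y deg [-1.98 -1.94]
side groove y 1.5550956357227828 ztop 175.45511777849077 tilt x,y deg [-0.99 -1.59]
top groove y 1.6139471096882487 ztop 175.8365227627132 tilt x,y deg [-2.76 -1.73]
side groove y 1.2019396912622846 ztop 175.2422627813394 tilt x,y deg [-0.82 -2.03]
top groove y 0.3850303911021351 ztop 175.5260209410884 tilt x,y deg [-1.6  -3.87]
side groove y 1.2120973202943215 ztop 175.51366957564653 tilt x,y deg [-0.64 -2.28]
top groove y 1.1374183741433417 ztop 175.71726492302267 tilt x,y deg [-0.84 -2.75]
```

```bash
python3 -m pendant '[85,0,35,0,0, 85,0,50,0,0, 85,0,50,0,0, 85,0,25,0,0, 85,0,0,0,0, 85,40,0,0,0, 85,35,0,0,0, 85,20,0,0,0, 85,10,0,0,0, 85,5,0,0,0, 85,0,0,0,0, 85,0,0,0,0]' 20
python3 -m pendant '[76,0,0,0,0, 72,0,0,0,0, 69,0,0,0,0, 67.5,0,0,0,0, 66.5,0,0,0,0, 65,0,0,0,0, 62,0,0,0,0, 60,0,0,0,0, 60,0,0,0,0]' 25
python3 -m pendant '[60,0,0,0,0, 60,-1.5,0,0,0, 60,-1.5,0,0,0, 60,-1,0,0,0, 60,0,-0.3,0.3,0, 60,0,0,0,0, 60,1,0,0,0, 60,1,0,0,0, 60,0.5,0,0,0, 60,0.5,0,0,0, 60,0,0,0,0]' 60
```

```text
clock: 50.12
tcp_pos: [0.5919, 0.149, 0.137]
orientation: [1.153, 1.244, -1.151]
contact_force: [0.8, 0.3, -0.7]
grip_width: 0.085
clock: 51.25
tcp_pos: [0.5916, 0.1488, 0.1364]
orientation: [1.153, 1.244, -1.152]
contact_force: [0.4, 0.5, 4.4]
grip_width: 0.0653
clock: 52.62
tcp_pos: [0.5911, 0.1484, 0.1371]
orientation: [1.152, 1.245, -1.152]
contact_force: [-0.7, 0.3, -7.8]
grip_width: 0.0649
```

```bash
python3 -m pendant '[60,0.3,0,0,0, 60,0.2,0,0,0, 60,0,0,0,0]' 60
```

```text
clock: 53.0
tcp_pos: [0.5911, 0.1484, 0.1369]
orientation: [1.152, 1.244, -1.152]
contact_force: [-1.1, -1.0, -4.3]
grip_width: 0.0644
```

```bash
python3 -m pendant '[60,0.3,0,0,0, 60,0,0,0,0, 62,0,0,0,0, 63.5,0,0,0,0, 64.5,0,0,0,0, 65.5,0,0,0,0, 66.5,0,0,0,0, 68,0,0,0,0, 71,0,0,0,0, 76,0,0,0,0, 82,0,0,0,0, 85,-5,0,0,0, 85,-10,0,0,0, 85,-20,0,0,0, 85,-35,0,0,0, 85,-40,0,0,0, 85,0,-35,0,0, 85,0,-50,0,0, 85,0,-50,0,0, 85,0,-25,0,0]' 20
python3 k.py; python3 z.py c14.png
```

```text
clock: 55.5
tcp_pos: [0.4294, 0.1362, 0.2475]
orientation: [1.151, 1.243, -1.151]
contact_force: [1.0, 0.0, 0.6]
grip_width: 0.0849
side groove y 0.5124254856295924 ztop 175.44709454097242 tilt x,y deg [ 0.45 -1.48]
top groove y 0.6141362462275447 ztop 175.42914144871315 tilt x,y deg [-0.81 -2.48]
side groove y 0.9079487684884476 ztop 175.3261156627837 tilt x,y deg [-0.87 -0.23]
top groove y -0.1195075519813748 ztop 175.99957912808233 tilt x,y deg [-1.44 -2.28]
side groove y 0.40535496775327967 ztop 175.418394855069 tilt x,y deg [-0.17 -0.56]
top groove y 0.6404587368319453 ztop 175.45465148560385 tilt x,y deg [-0.33 -1.36]
side groove y 0.5612010229413389 ztop 175.16446371648712 tilt x,y deg [ 0.02 -1.3 ]
top groove y 0.48862299041523083 ztop 175.59895879371572 tilt x,y deg [-0.53 -1.02]
top lug angle 94.2607037224929 width deg 8.743055555555555
side lug angle 90.61524923621519 width deg 22.218055555555555
```

Tilt is now about −0.5°/−1.3°, and the groove is within 0.6 mm of the cheeks' middle. The wheel is still at its mark, so I'm handing in.

```bash
python3 -c "
from h import *
r.hand_in()"
```

```text
the job is handed in; nothing more can be done
```

I wound the handwheel anticlockwise by about 2.9 rad until its lug stood at the pointer. I then took the large steel vee block from its rest, set it on the bench to regrip it by its ends, and balanced it on the domed head. I handed in at about 56 s of the 72 s allowed.

**Resets:** The first placement leaned about 3°. I lifted the block slightly and reset it three times, because the first of these overshot and the second still leaned about 2.5°.

**Last checks:**
- **Wheel:** the top camera puts the lug at 94.3°, against 94.4° for the pointer. The side camera's lug number reads about 90.5°, but that figure is biased by dark pixels. An earlier side-camera check at this wheel position gave about 94.5°.
- **Block:** it stays on the dome vee up. The groove is about 0.5 mm from the middle between the cheeks, and the lean averages about 0.5° along the block and 1.3° across it. Single frames scattered by up to about 1.2° around those averages.
- **Clearance:** the gripper is open and well clear of the block.
- **Bystanders:** I did not measure them again at the end. Nothing in the pictures viewed along the way suggested I had moved one.

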